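Change the paper roll on the craft-room bench stand

TASK

The paper roll in the bench stand is used up: swing the tear bar open, lift out the bare cardboard core with its axle and lay it down flat in the empty wooden tray. Then bring the full red reserve roll forward along the top of the stand, rolling it rather than lifting it off, and press it down until both axle ends are fully home at the bottom of the slots. Finally swing the tear bar back down onto the new roll, and leave the other things on the bench where they are.

Things in the scene. Friction and masses are not known exactly. Their poses are not given: they have to be found in the camera images.
- stand: fixed plywood stand for paper rolls, 230 mm deep (x), 245 mm wide (y); origin on the bench under its middle, x to its rear (away from the robot within 0.2 rad), y to its left, z up. Two upright cheeks (y = +-107.5 to +-122.5 mm) carry the axles, which lie along y; between them it is open from above down to 60 mm over the bench. Each cheek is 118 mm high at the front (x = -115 to -65)
- slot_left (a point): left cheek's slot: middle of its bottom, at x = -45, y = 115, z = 95 mm in the stand. Open vertical slot 14 mm wide for a 12 mm axle; in front of it a stop horn (x = -65 to -52, 139 mm high), behind it a level rail 119 mm high to x = 66, then a gentle ramp into a notch 2 mm deep at x = 77 where the reserve axle waits, then a rear horn (x = 85 to 115, 137 mm high)
- slot_right (a point): the same point of the right cheek (y = -115 mm). In each slot's rear wall a small brass sprung catch, 112 mm over the bench, holds a dropped axle up with its centre at about 118 mm; it takes 5 N or so of downward push at each end to snap past it to the bottom, where the axle centre is at 101 mm, and about as much upward to pull an axle out
- tear_bar (a joint): hinge of the tear bar, a steel strip 20 by 202 mm between the cheeks, 62 mm from the axis, which lies along the stand's y at x = -97, z = 106 mm. 0 = lowest, arms 5 deg above level and pointing to the rear; grows as the strip swings up and over to the front; 1.92 = open stop. Falls by its weight (0.22 kg, damped): below about 1.3 onto the roll (0.16 on the bare core, 0.47 on a full roll), above about 1.6 to the stop
- tear_tab (a point): middle of the black finger tab on the tear bar (50 mm wide along y, 4 mm thick, 18 mm high). It stands up from the strip's rear edge, square to the strip, and turns with the bar: upright at joint 0.47. Its rear face can be hooked with a finger. This point is 75 mm from the hinge axis. The bar turns freely: follow its arc at first, a sideways push alone jams while it lies low
- core_center (a point): middle of the used-up roll: bare cardboard tube 40 mm diameter, 190 mm long along its y, on a 270 mm axle with black plugs (diameter 20 mm, out to 104 mm from the middle), 0.11 kg; at the start seated in the slots below the tear bar, its y along the stand's y
- roll_center (a point): middle of the full red reserve roll: 72 mm diameter, 190 mm long along its y, on a 270 mm axle with black plugs (diameter 20 mm, out to 104 mm), about 0.36 to 0.58 kg; at the start its axle lies in the reserve notches. Its y axis is the axle; the other axes turn as it rolls
- roll_left_end (a point): left (+y) end of the red roll's axle (12 mm aluminium rod): on its axis, at the very tip, 135 mm from the middle
- roll_right_end (a point): right (-y) end of the red roll's axle (12 mm aluminium rod): on its axis, at the very tip, 135 mm from the middle
- empties: empty low wooden tray, fixed, 320 mm long (x) by 144 mm wide (y) by 50 mm high, walls and floor 6 mm; origin on the bench under its middle. On the left or right of the stand; the wooden box on the other side, with dividers, is full
- core: the same core as core_center
- roll: the same roll as roll_center
- tin: bystander: steel tin, 74 mm diameter, 110 mm high, origin under its middle
- glue: bystander: white glue bottle, 40 mm diameter, 130 mm high, origin under its middle
- tape_green_mid (a point): bystander: green tape roll lying flat, 72 mm diameter, 19 mm high; its centre
- tape_cream_mid (a point): bystander: cream tape roll lying flat, 90 mm diameter, 24 mm high; its centre
- pliers_mid (a point): bystander: pliers with red handles, 160 mm long, 16 mm high; near their middle
- marker_mid (a point): bystander: blue marker, 120 mm long, 14 mm thick; its middle

How it is judged:
On the way, in this order (a step that is already met when the one before it is completed fails the run):
1. the tear bar is swung open, clear of the slots (value of joint tear_bar above 1.5 rad), for 0.2 s.
2. the bare core lies flat in the wooden tray (x of core_center in the frame of empties between -0.06 and 0.06 m and y of core_center in the frame of empties between -0.06 and 0.06 m and z of core_center in the frame of empties between 0.015 and 0.036 m and angle between the y axis of core_center and the z axis of empties, either way round above 1.47 rad and linear speed of core below 0.05 m/s), for 0.2 s.
3. both axle ends of the red roll are at the bottom of their slots, the tear bar still open (x of roll_left_end in the frame of stand between -0.051 and -0.039 m and z of roll_left_end in the frame of stand between 0.094 and 0.1045 m and x of roll_right_end in the frame of stand between -0.051 and -0.039 m and z of roll_right_end in the frame of stand between 0.094 and 0.1045 m and value of joint tear_bar above 1.2 rad), for 0.2 s.
At the end, for the whole second after the job is handed in: Both red-roll axle ends rest at the slot bottoms (axle centres 94 to 104.5 mm above the bench, within 6 mm of mid-slot); the tear bar rests on the roll (joint 0.30 to 0.62); the bare core lies flat in the empty tray (centre within 60 mm of its middle in x and y, 15 to 36 mm high); all still (x of roll_left_end in the frame of stand between -0.051 and -0.039 m and z of roll_left_end in the frame of stand between 0.094 and 0.1045 m and x of roll_right_end in the frame of stand between -0.051 and -0.039 m and z of roll_right_end in the frame of stand between 0.094 and 0.1045 m and x of core_center in the frame of empties between -0.06 and 0.06 m and y of core_center in the frame of empties between -0.06 and 0.06 m and z of core_center in the frame of empties between 0.015 and 0.036 m and angle between the y axis of core_center and the z axis of empties, either way round above 1.47 rad and value of joint tear_bar between 0.3 and 0.62 rad and linear speed of each of core, roll below 0.02 m/s and angular speed of roll below 0.2 rad/s and velocity of joint tear_bar between -0.1 and 0.1 rad/s); the robot touches nothing.
It fails at once if the red roll is lifted off the stand (its centre more than 150 mm above the bench) (height (world z) of roll_center above 0.15 m).
It fails at once if the red roll falls off the stand (height (world z) of roll_center below 0.085 m).
It fails at once if another thing on the bench (tin, glue bottle, tape rolls, pliers, marker) is shifted more than 30 mm (distance of any of tin, glue, tape_green_mid, tape_cream_mid, pliers_mid, marker_mid from where it was at the start of the episode above 0.03 m).
It also fails if it takes over 67 s, if anything falls off the work surface, if the arm or the gripper's body presses on something with over 40 N, if the wrist force passes 120 N, or if a joint passes its speed limit or range.

ROBOT

A 6-joint arm with a two-finger parallel gripper is mounted at the origin on the work surface. World frame = base frame: x ahead of the robot, y to its left, z up, the work surface at z = 0. Lengths are in m, angles in rad, forces in N, time in s.
With the tool pointing down it reaches from about 0.275 to 0.825 m from the base axis. Payload 4.9 kg.
Tool frame: the origin (TCP) lies on the front face of the gripper's body, between the roots of the fingers; the fingertips stand 73 mm ahead of it and the grasp point (between the pads) lies 54 mm ahead of it; z points along the fingers, y is the line along which they close (so a half turn about z gives the same grasp; the last joint's range is limited). The gripper opens to 85 mm and grips with 20 to 120 N. Pads are 22 mm wide; open, the fingers measure 114 mm over their backs; the gripper's body (76 mm by 85 mm) begins 54 mm behind the grasp point. The pads swing forward as they close: fully open they stand 13 mm farther back than shut.
Start: joints at [-1.361, 0.326, -0.193, 1.052, 0, 1.437], TCP at [0.185, -0.518, 0.304] pointing down, gripper open.
Joint ranges: [-2.65, 2.65], [-0.97, 1.79], [-1.3, 1.35], [-1.93, 2.1], [-1.47, 1.37], [-3.14, 3.14]. Speed limits (rad/s): [2.57, 2.57, 3.14, 3.14, 3.14, 3.14].

INTERFACE

Orientations are given as a rotation vector (axis times angle).
In Python, from plant import state, get_image, hand_in gives the robot as it stands. The module is installed in compiled form; this text tells all that it offers.
- The arm moves only by the tool servo_tool, never from a script. Its argument "deltas" is a list that holds one entry, the list of rows, each a list of 4 numbers: the shift along the tool's x, y, z in m, then the turn about the tool's z in rad. A call has 1 to 8 rows; each row is the pose to reach, as a shift and turn from the pose commanded when the call began, along the tool's axes at that moment; what a row does not reach only later rows make up. A row lasts 1/10 s, in which the tool goes at most 50 mm and 8.59 degrees, less where a joint would pass 70% of its speed; a pose out of reach is approached as far as the arm can. A call with a gripper value outside its range is refused whole. "gripper" is the opening, from 0 (shut) to 1 (fully open), set as the call begins (left out, the last holds). The fingers move at their own pace and stop on an object; the grip force is fixed at half the most. Time passes only in rows, so rows that repeat a pose let the fingers close. It gives the time, the measured TCP pose, the force, the opening and the grip force at its end, in the units of the state.
- state(): the state, without advancing time (a new reading comes with each control period).
- get_image(name): name is "scene" or "top" or "wrist"; returns a dict with "pixels" (480x640x3 uint8, red, green, blue), "camera_matrix" (3x3 intrinsics, pixels), "position" and "attitude" of the camera in the world. Camera axes: x right, y down, z forward; pixel columns grow to the right and rows downward; lengths in m; the calibration is good to about 2 mm. A picture is of the moment at which its call begins. There is no depth.
- hand_in(): hands the job in; it is judged then, once.
The state is a dict: "time_s": time; "q": joint angles; "joint_vel": joint speeds; "joint_efforts": joint torques, N m; "position": TCP position; "ee_rot": TCP orientation; "contact_force": force on the tool from outside, world axes, zero at the start; "ft_torque": the same for the moment, N m; "opening": opening from 0.0 (shut) to 1.0 (fully open); "grip_force": force on a finger pad.
Only numpy, scipy, OpenCV 4.12 (cv2) and the standard library are available. Lean on these libraries where they do the work, as an engineer would, in place of code of your own. Each camera call takes 0.05 s, during which the arm holds its last target. There are 200 camera calls.

## Working session

There is one attempt and no reset: what is moved stays moved. The work goes in short steps, Python scripts to look and compute and a tool call to move; the robot and the scene stay as the last step left them, time stands still between calls to the robot, and variables do not carry over. Pictures are saved under pics/ and viewed, at most 10 in all, crops included, and the job is handed in when it is done.

Besides the shell and the picture viewer there is one more tool, called as name(argument=value, ...) on one line, values as JSON. servo_tool: Moves the arm, as the interface text tells. Its arguments: {"type":"object","properties":{"deltas":{"type":"array"},"gripper":{"type":"number"}},"required":["deltas"]}

```bash
mkdir -p pics
cat > h.py <<'E'
import numpy as np, cv2
from plant import state, get_image, hand_in
from scipy.spatial.transform import Rotation as R
def snap(n,f):
    d=get_image(n); cv2.imwrite('pics/'+f,cv2.cvtColor(d['pixels'],cv2.COLOR_RGB2BGR)); return d
def cam(d):
    a=np.array(d['attitude'],float)
    Rm=a if a.shape==(3,3) else R.from_rotvec(a).as_matrix()
    return np.array(d['camera_matrix']),np.array(d['position']),Rm
def ray(d,u,v,z):
    K,p,Rm=cam(d); r=Rm@np.linalg.solve(K,[u,v,1]); return p+r*(z-p[2])/r[2]
def proj(d,X):
    K,p,Rm=cam(d); c=K@(Rm.T@(np.array(X)-p)); return c[:2]/c[2]
E
python3 - <<'E'
from h import *
import pickle
D={}
for n in('top','scene'):
    D[n]=d=snap(n,n+'0.png'); print(n,d['position'],d['attitude'],d['camera_matrix'])
pickle.dump(D,open('d0.pkl','wb'))
s=state(); print(s)
E
```

```text
top [ 0.44874269 -0.02977339  1.1153538 ] [-2.17165519  2.11719802 -0.10501792] [[552.50008736   0.         323.29927996]
 [  0.         552.50008736 238.13987565]
 [  0.           0.           1.        ]]
scene [1.04424333 0.77327565 0.79011922] [-0.72075425 -2.51242152  1.24286868] [[487.59855417   0.         324.33087044]
 [  0.         487.59855417 233.54100596]
 [  0.           0.           1.        ]]
{'time_s': 0.1, 'q': array([-1.36118431e+00,  3.26851359e-01, -1.93457865e-01,  1.05200345e+00,
       -3.75624081e-06,  1.43656878e+00]), 'joint_vel': array([ 5.63574897e-05, -1.38741067e-03,  1.92523392e-03,  4.39373105e-04,
       -1.37632982e-03, -9.22882708e-04]), 'joint_efforts': array([ 1.65487210e-03, -4.44240582e+01,  2.63036907e+01,  7.85343902e-03,
        3.46039621e-05, -5.27836420e-06]), 'position': array([ 0.18531964, -0.51741617,  0.30319995]), 'ee_rot': array([-3.09378700e+00, -5.37186074e-01,  9.56067566e-05]), 'contact_force': array([ 0.79809357,  0.29417056, -0.53698726]), 'ft_torque': array([ 0.01380644,  0.01197266, -0.00836395]), 'grip_force': 0.0, 'opening': 1.0070777202391337}
```

View pics/top0.png

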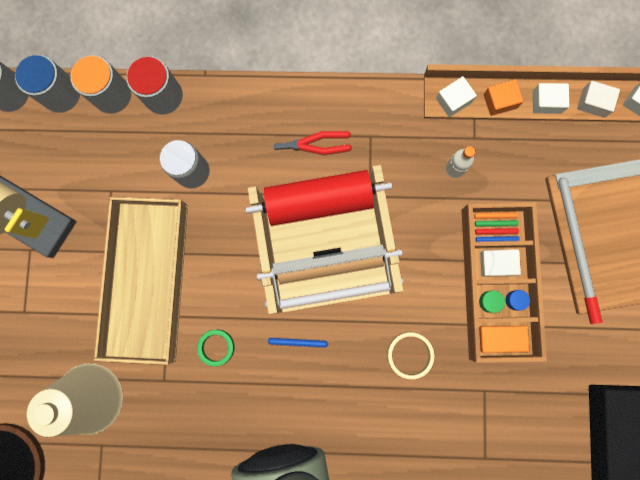

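View pics/scene0.png

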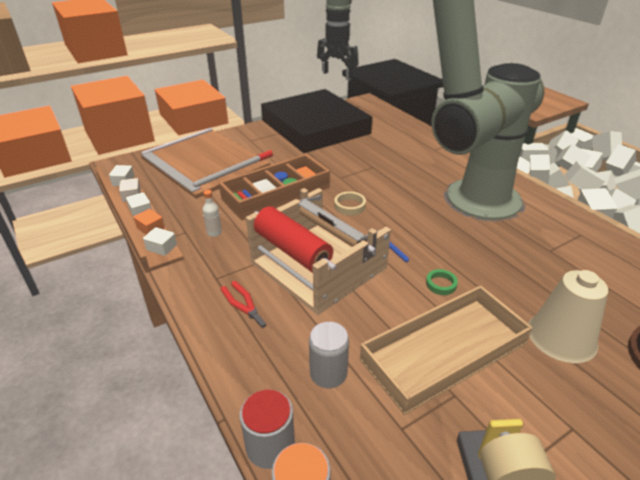

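The top view shows the empty tray on the left at about (145,280), the stand at (325,240), its red roll at (318,198), the tab at (327,253) and the core axle ends at (263,275) and (398,254). I'll zoom in on the stand to get accurate pixel positions.

Run:
```python
from h import *
import pickle
D=pickle.load(open('d0.pkl','rb')); d=D['top']
im=cv2.imread('pics/top0.png')
c=im[160:320,240:410]; cv2.imwrite('pics/crop0.png',cv2.resize(c,None,fx=3.5,fy=3.5,interpolation=cv2.INTER_CUBIC))
hsv=cv2.cvtColor(im,cv2.COLOR_BGR2HSV)
m=((hsv[...,0]<6)|(hsv[...,0]>174))&(hsv[...,1]>180)&(hsv[...,2]>60)
m=m.astype(np.uint8); m[:165]=0; m[230:]=0; m[:,:255]=0;m[:,400:]=0
r=cv2.minAreaRect(cv2.findNonZero(m)); print(r, cv2.boxPoints(r))
g=((im.max(2)<45)).astype(np.uint8); g[:240]=0;g[262:]=0;g[:,:310]=0;g[:,345:]=0
print(cv2.minAreaRect(cv2.findNonZero(g)))
for (u,v,z) in [(109,199,.05),(184,201,.05),(96,361,.05),(172,362,.05)]: print(ray(d,u,v,z).round(4))
```

```text
((318.36199951171875, 197.2996368408203), (38.432945251464844, 107.8569107055664), 80.21759033203125) [[261.95264 187.52539]
 [368.24133 169.19974]
 [374.77136 207.07388]
 [268.48267 225.39954]]
((326.52703857421875, 251.6621856689453), (3.452378749847412, 25.810640335083008), 80.53767395019531)
[0.6497 0.4271 0.05  ]
[0.649  0.2773 0.05  ]
[0.3349 0.4284 0.05  ]
[0.3373 0.2821 0.05  ]
```

View pics/crop0.png

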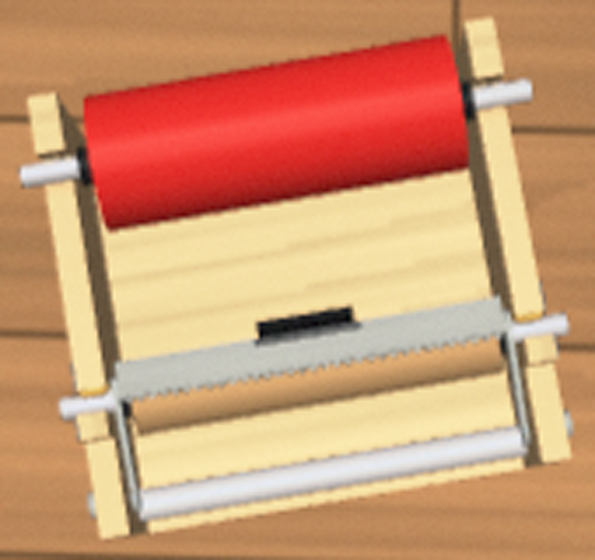

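The crop gives the axle tips in full-image pixels: roll at (246,210) and (392,186), core at (257.4,276.6) and (402.3,252.9).

Run:
```python
from h import *
import pickle
D=pickle.load(open('d0.pkl','rb')); d=D['top']; e=D['scene']
rl=ray(d,246.2,210,.123); rr=ray(d,391.8,186.3,.123); cl=ray(d,257.6,276.4,.101); cr=ray(d,402,252.9,.101)
for a,b in((rl,rr),(cl,cr)):
    v=a-b; print('mid',((a+b)/2).round(4),'len',np.linalg.norm(v).round(4),'yaw of y-axis',np.arctan2(-v[0],v[1]).round(4))
cm=(cl+cr)/2; rm=(rl+rr)/2; v=rm-cm; print('dist',np.linalg.norm(v[:2]),'yaw x',np.arctan2(v[1],v[0]))
yaw=np.mean([np.arctan2(v[1],v[0]),np.arctan2(-(rl-rr)[0],(rl-rr)[1]),np.arctan2(-(cl-cr)[0],(cl-cr)[1])])
ex=np.array([np.cos(yaw),np.sin(yaw)]); ey=np.array([-ex[1],ex[0]])
o=((cm[:2]+.045*ex)+(rm[:2]-.077*ex))/2; print('stand',o.round(4),yaw)
W=lambda x,y,z: np.r_[o+x*ex+y*ey,z]
# tab at 0.16: pos
for th in(.16,):
    # 75mm from axis; upright at .47 at strip rear edge
    print('tab px',proj(d,W(-.097+.075*np.cos(th+.087+.14),0,.106+.075*np.sin(th+.087+.14))), 'seen 326.5,251.7')
print('check in scene: roll end L',proj(e,W(.077,.135,.123)),'R',proj(e,W(.077,-.135,.123)))
for n,u,v,z in[('tin',180,158,.11),('glue',467,152,.13),('green',216,348,.019),('cream',411,356,.024),('marker',298,342,.01)]: print(n,ray(d,u,v,z).round(3))
im=cv2.imread('pics/scene0.png'); cv2.imwrite('pics/crop1.png',cv2.resize(im[170:320,230:400],None,fx=4,fy=4,interpolation=cv2.INTER_CUBIC))
```

```text
mid [0.646  0.0083 0.123 ] len 0.2696 yaw of y-axis 0.1861
mid [ 0.5265 -0.0142  0.101 ] len 0.2691 yaw of y-axis 0.1867
dist 0.12164280159995774 yaw x 0.18606148711860998
stand [ 0.5705 -0.0059] 0.18627196241497557
tab px [327.96077591 253.67763266] seen 326.5,251.7
check in scene: roll end L [334.73642788 267.11066766] R [256.74457581 212.20941321]
tin [0.72  0.272 0.11 ]
glue [ 0.736 -0.259  0.13 ]
green [0.363 0.206 0.019]
cream [ 0.36  -0.174  0.024]
marker [0.379 0.046 0.01 ]
```

View pics/crop1.png

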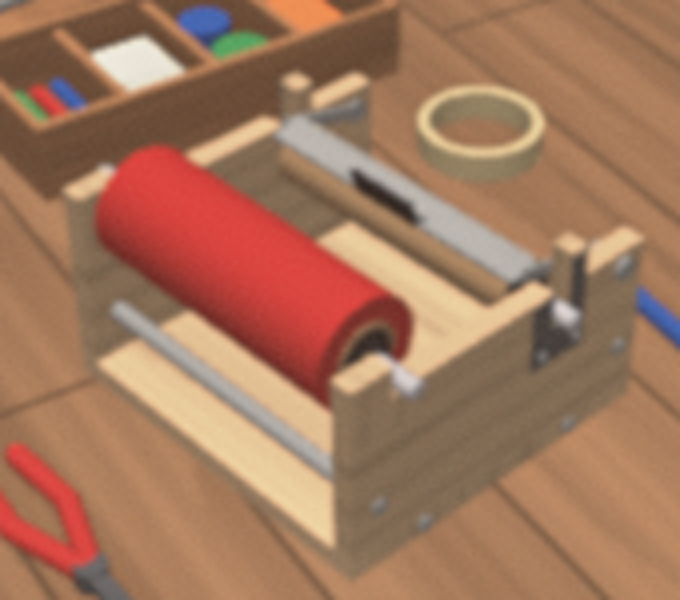

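The scene view agrees with the top view: the left roll tip is at about (332,266), within 2–3 px of the projection. That puts the stand at (0.5705, -0.0059) with yaw 0.186. I'll approach the tab from behind with the gripper shut.

servo_tool(deltas=[[[0.535,-0.351,0.05,-1.413],[0.535,-0.351,0.05,-1.413],[0.535,-0.351,0.05,-1.413],[0.535,-0.351,0.05,-1.413],[0.535,-0.351,0.05,-1.413],[0.535,-0.351,0.05,-1.413],[0.535,-0.351,0.05,-1.413],[0.535,-0.351,0.05,-1.413]]], gripper=0)

```text
time_s: 0.9
position: [0.4263, -0.1976, 0.2725]
ee_rot: [-2.245, -2.198, 0.0]
contact_force: [0.8, -0.1, 0.1]
opening: -0.001
grip_force: 0.0
```

```bash
cat >> h.py <<'E'
YAW=0.186; O=np.array([.5705,-.0059]); EX=np.array([np.cos(YAW),np.sin(YAW)]); EY=np.array([-EX[1],EX[0]])
def st():  # TCP in the stand frame, tool x yaw relative to stand y
    s=state(); p=s['position']; Rm=R.from_rotvec(s['ee_rot']).as_matrix()
    d=p[:2]-O; yx=np.arctan2(Rm[1,0],Rm[0,0])
    print('t%.2f'%s['time_s'],'stand xyz mm',(1e3*np.r_[d@EX,d@EY,p[2]]).round(1),'psi_x',yx.round(3),'F',np.round(s['contact_force'],1),'op',round(s['opening'],2),'gf',round(s['grip_force'],1),'tilt',Rm[2].round(3))
    return s,Rm
def togo(x,y,z,psi=YAW+np.pi/2):  # stand-frame mm -> tool-axes delta
    s,Rm=st(); w=np.r_[O+x/1e3*EX+y/1e3*EY,z/1e3]-s['position']
    yx=np.arctan2(Rm[1,0],Rm[0,0]); t=-((psi-yx+np.pi)%(2*np.pi)-np.pi)
    print('delta',(Rm.T@w).round(4),'turn',round(t,4))
E
python3 -c "from h import *; togo(2,0,200)"
```

```text
t0.90 stand xyz mm [-177.1 -161.7  272.5] psi_x 1.55 F [ 0.8 -0.1  0.1] op -0.0 gf 0.0 tilt [-0. -0. -1.]
delta [0.1951 0.1421 0.0725] turn -0.207
```

servo_tool(deltas=[[[0.195,0.142,0.06,-0.207],[0.195,0.142,0.06,-0.207],[0.195,0.142,0.06,-0.207],[0.195,0.142,0.06,-0.207],[0.195,0.142,0.06,-0.207],[0.195,0.142,0.06,-0.207],[0.195,0.142,0.06,-0.207]]])

```text
time_s: 1.6
position: [0.5724, -0.0074, 0.2117]
ee_rot: [-2.009, -2.413, 0.003]
contact_force: [-0.0, 0.1, 0.9]
opening: 0.0
grip_force: 0.0
```

```bash
python3 -c "from h import *; togo(2,0,191)"
```

```text
t1.60 stand xyz mm [  1.6  -1.8 211.7] psi_x 1.753 F [-0.   0.1  0.9] op 0.0 gf 0.0 tilt [ 0.    -0.002 -1.   ]
delta [0.0018 0.0005 0.0207] turn -0.0037
```

servo_tool(deltas=[[[0.002,0,0.02,-0.004],[0.002,0,0.02,-0.004],[0.002,-0.006,0.02,-0.004],[0.002,-0.012,0.018,-0.004],[0.002,-0.014,0.013,-0.004],[0.002,-0.016,0.008,-0.004],[0.002,-0.016,0.008,-0.004]]])

```text
time_s: 2.3
position: [0.5582, -0.0101, 0.2072]
ee_rot: [2.006, 2.412, 0.005]
contact_force: [5.4, 0.6, 2.2]
opening: -0.001
grip_force: 2.8
```

Run:
```python
from h import *
st(); d=snap('scene','a.png'); im=cv2.imread('pics/a.png'); cv2.imwrite('pics/ac.png',cv2.resize(im[140:320,230:400],None,fx=3.3,fy=3.3,interpolation=cv2.INTER_CUBIC))
```

```text
t2.30 stand xyz mm [-12.8  -1.8 207.2] psi_x 1.754 F [5.4 0.6 2.2] op -0.0 gf 2.8 tilt [-0.001  0.006 -1.   ]
```

View pics/ac.png

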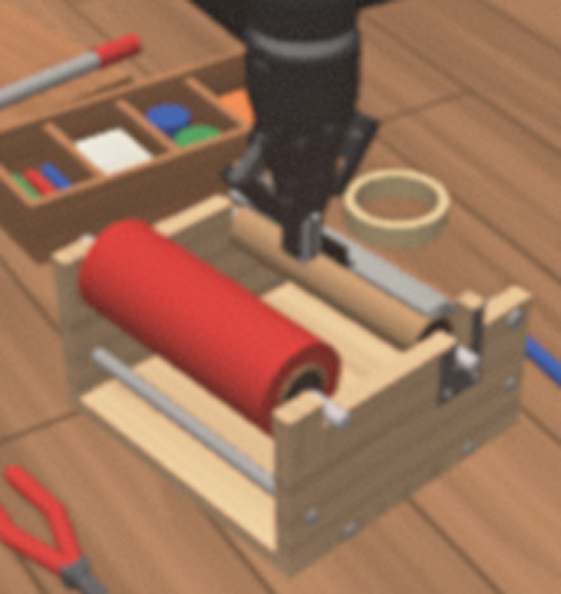

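The finger is behind the tab at about (335,245) in the crop and the bar is starting to rise. Next I'll follow the arc.

servo_tool(deltas=[[[0,-0.007,-0.006,0],[0,-0.018,-0.015,0],[0,-0.03,-0.024,0],[0,-0.044,-0.031,0],[0,-0.06,-0.035,0],[0,-0.076,-0.037,0],[0,-0.09,-0.037,0],[0,-0.104,-0.036,0]]])

```text
time_s: 3.15
position: [0.4569, -0.0297, 0.2464]
ee_rot: [2.001, 2.408, 0.005]
contact_force: [-3.4, -3.3, 12.0]
opening: 0.003
grip_force: 5.7
```

Run:
```python
from h import *
togo(-45,0,155); d=snap('scene','b.png'); im=cv2.imread('pics/b.png'); cv2.imwrite('pics/bc.png',cv2.resize(im[140:320,230:400],None,fx=3.3,fy=3.3,interpolation=cv2.INTER_CUBIC))
```

```text
t3.15 stand xyz mm [-116.    -2.4  246.4] psi_x 1.754 F [-3.4 -3.3 12. ] op 0.0 gf 5.7 tilt [-0.006  0.009 -1.   ]
delta [0.0032 0.0701 0.092 ] turn -0.0023
```

View pics/bc.png

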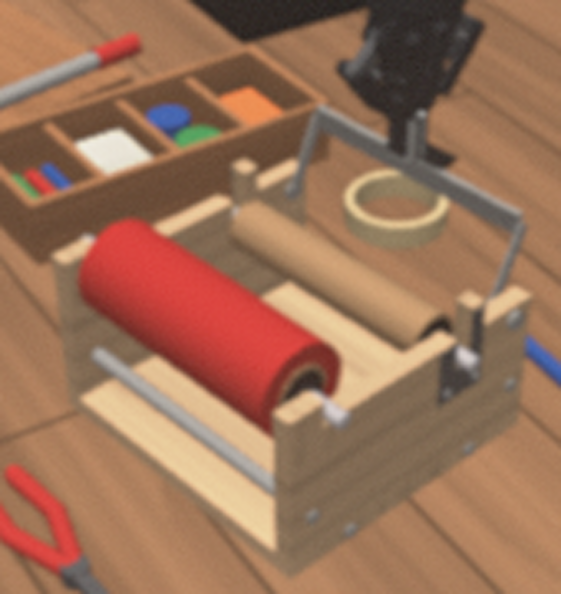

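The bar has swung over to the front. Now I'll lift clear, open the fingers and move above the core.

servo_tool(deltas=[[[0,0,-0.02,0],[0,0.0,-0.03,0],[0.003,0.03,-0.03,0],[0.003,0.07,-0.03,0],[0.003,0.07,-0.0,0],[0.003,0.07,0.02,0],[0.003,0.07,0.04,0],[0.003,0.07,0.04,0]]], gripper=0.64)

```text
time_s: 4.0
position: [0.52, -0.0123, 0.1975]
ee_rot: [-2.004, -2.411, 0.006]
contact_force: [-0.4, -0.0, 1.3]
opening: 0.638
grip_force: 0.0
```

Run:
```python
from h import *
togo(-45,0,155); d=snap('scene','c.png'); im=cv2.imread('pics/c.png'); a=cv2.resize(im[140:320,230:400],None,fx=2.3,fy=2.3,interpolation=cv2.INTER_CUBIC)
d=snap('top','c2.png'); im=cv2.imread('pics/c2.png'); b=cv2.resize(im[150:330,240:410],None,fx=2.3,fy=2.3,interpolation=cv2.INTER_CUBIC)
cv2.imwrite('pics/cc.png',np.hstack([a,b]))
```

```text
t4.00 stand xyz mm [-50.8   3.  197.5] psi_x 1.755 F [-0.4 -0.   1.3] op 0.64 gf 0.0 tilt [ 0.002 -0.007 -1.   ]
delta [-0.0031  0.0061  0.0425] turn -0.0022
```

View pics/cc.png

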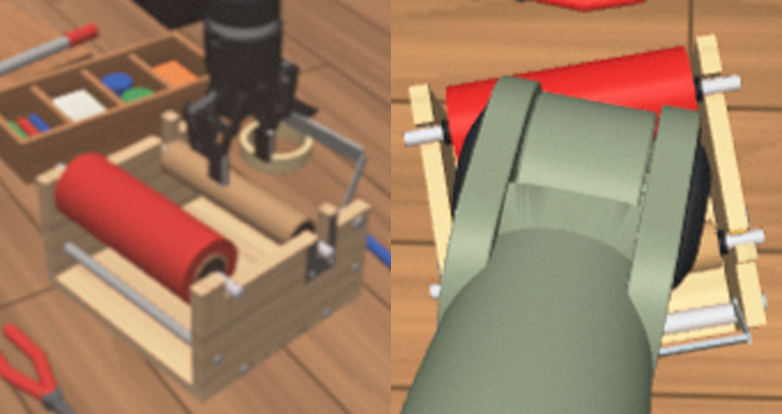

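The bar is resting open at the front. I'll descend and grip the core.

servo_tool(deltas=[[[-0.003,0.006,0.0,-0.002],[-0.003,0.006,0.02,-0.002],[-0.003,0.006,0.046,-0.002],[-0.003,0.006,0.046,-0.002],[-0.003,0.006,0.046,-0.002]]])

```text
time_s: 4.6
position: [0.5296, -0.0146, 0.1556]
ee_rot: [2.005, 2.418, 0.0]
contact_force: [0.3, 0.5, 0.7]
opening: 0.637
grip_force: 0.0
```

servo_tool(deltas=[[[0,0,0,0],[0,0,0,0],[0,0,0,0],[0,0,0,0],[0,0,0,0],[0,0,0,0]]], gripper=0.3)

```text
time_s: 5.2
position: [0.5288, -0.0149, 0.1563]
ee_rot: [2.005, 2.418, -0.002]
contact_force: [-4.6, -1.1, 5.4]
opening: 0.454
grip_force: 59.6
```

```bash
python3 -c "from h import *; st()"
```

```text
t5.20 stand xyz mm [-42.6  -1.1 156.3] psi_x 1.757 F [-4.6 -1.1  5.4] op 0.45 gf 59.6 tilt [-0.002 -0.    -1.   ]
```

servo_tool(deltas=[[[0,0,-0.005,0],[0,0,-0.015,0],[0,0,-0.03,0],[0,0,-0.06,0],[0,0,-0.1,0],[0,0,-0.13,0],[0,0,-0.13,0]]])

```text
time_s: 5.9
position: [0.5327, -0.0146, 0.2912]
ee_rot: [1.999, 2.411, 0.011]
contact_force: [0.9, -0.5, -2.0]
opening: 0.447
grip_force: 65.0
```

Run:
```python
from h import *
s,Rm=st(); d=snap('scene','e.png'); im=cv2.imread('pics/e.png'); cv2.imwrite('pics/ec.png',cv2.resize(im[80:320,210:400],None,fx=2.4,fy=2.4))
w=np.array([.493,.353,.29])-s['position']; print((Rm.T@w).round(3), -(np.pi-.01-1.757))
```

```text
t5.90 stand xyz mm [-38.8  -1.6 291.2] psi_x 1.757 F [ 0.9 -0.5 -2. ] op 0.45 gf 65.0 tilt [-0.003  0.012 -1.   ]
[0.369 0.029 0.   ] -1.3745926535897934
```

View pics/ec.png

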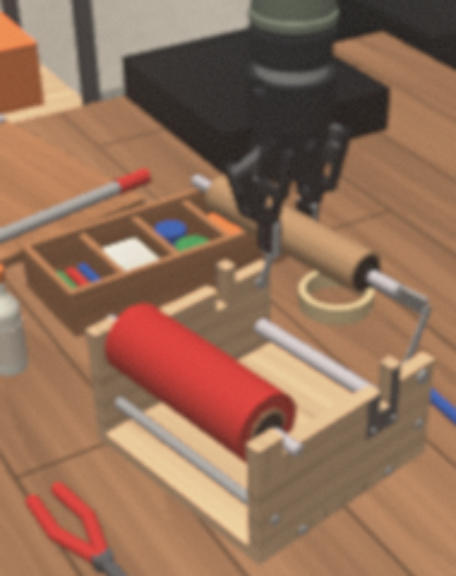

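The core came out level in the grip. Next I'll carry it to the tray while turning it.

servo_tool(deltas=[[[0.369,0.026,0.0,-1.375],[0.369,0.026,0.0,-1.375],[0.369,0.026,0.0,-1.375],[0.369,0.026,0.0,-1.375],[0.369,0.026,0.0,-1.375],[0.369,0.026,0.0,-1.375],[0.369,0.026,0.0,-1.375],[0.369,0.026,0.0,-1.375]]])

```text
time_s: 6.75
position: [0.4851, 0.3573, 0.2838]
ee_rot: [-0.273, -3.129, -0.003]
contact_force: [1.2, -0.5, -1.2]
opening: 0.451
grip_force: 64.9
```

servo_tool(deltas=[[[0,0,0,-0.35],[0,0,0,-0.35],[0,0,0,-0.35],[0,0,0,-0.35]]])

```text
time_s: 7.15
position: [0.4861, 0.3532, 0.2838]
ee_rot: [0.259, -3.13, 0.0]
contact_force: [0.0, -0.0, -1.8]
opening: 0.445
grip_force: 64.8
```

Run:
```python
from h import *
s,Rm=st(); print(s['position'])
w=np.array([.493,.353,.084])-s['position']; print((Rm.T@w).round(3))
```

```text
t7.15 stand xyz mm [-16.5 368.5 283.8] psi_x -2.976 F [ 0.  -0.  -1.8] op 0.45 gf 64.8 tilt [ 0.001  0.    -1.   ]
[0.48608279 0.35323066 0.28379188]
[-0.007 -0.001  0.2  ]
```

servo_tool(deltas=[[[-0.007,0,0.0,0.14],[-0.007,0,0.05,0.175],[-0.007,0,0.1,0.175],[-0.007,0,0.14,0.175],[-0.007,0,0.17,0.175],[-0.007,0,0.185,0.175],[-0.007,0,0.199,0.175],[-0.007,0,0.199,0.175]]])

```text
time_s: 7.95
position: [0.4923, 0.3535, 0.0836]
ee_rot: [-0.017, -3.138, 0.002]
contact_force: [-1.4, 0.2, -0.6]
opening: 0.447
grip_force: 65.0
```

```bash
python3 -c "
from h import *
s,_=st(); print(s['position'])"
```

```text
t7.95 stand xyz mm [-10.4 367.7  83.6] psi_x 3.131 F [-1.4  0.2 -0.6] op 0.45 gf 65.0 tilt [ 0.003 -0.001 -1.   ]
[0.4922905  0.35352725 0.08364503]
```

Down the last 2 mm, release, wait for the fingers to open, then raise.

servo_tool(deltas=[[[0,0,0.002,0],[0,0,0.002,0]]])

```text
time_s: 8.15
position: [0.4941, 0.3546, 0.0847]
ee_rot: [0.016, 3.14, 0.002]
contact_force: [-0.6, -0.1, -1.0]
opening: 0.446
grip_force: 65.0
```

servo_tool(deltas=[[[0,0,0,0],[0,0,0,0],[0,0,0,0],[0,0,0,0],[0,0,0,0],[0,0,-0.03,0],[0,0,-0.08,0],[0,0,-0.13,0]]], gripper=0.65)

```text
time_s: 8.95
position: [0.4926, 0.3538, 0.2143]
ee_rot: [-0.015, -3.139, 0.002]
contact_force: [1.0, 0.4, 0.5]
opening: 0.654
grip_force: 0.0
```

servo_tool(deltas=[[[0,0,-0.05,0],[0,0,-0.08,0],[0,0,-0.08,0]]], gripper=1)

```text
time_s: 9.25
position: [0.4955, 0.3554, 0.2996]
ee_rot: [0.015, 3.133, 0.008]
contact_force: [0.6, -0.3, 0.3]
opening: 0.999
grip_force: 0.0
```

Run:
```python
from h import *
togo(77,0,260)
d=snap('scene','f.png'); im=cv2.imread('pics/f.png'); cv2.imwrite('pics/fc.png',cv2.resize(im[170:420,230:550],None,fx=2.3,fy=2.3))
```

```text
t9.25 stand xyz mm [ -6.9 368.9 299.6] psi_x 3.132 F [ 0.6 -0.3  0.3] op 1.0 gf 0.0 tilt [-0.009  0.005 -1.   ]
delta [-0.1537 -0.3457  0.0392] turn 1.375
```

View pics/fc.png

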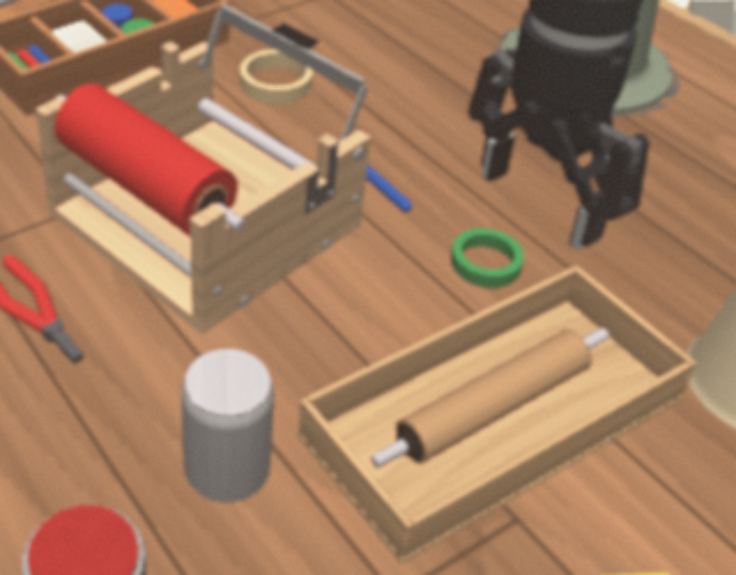

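The core lies flat in the middle of the tray, at about (500,395) in this crop. Next I'll straddle the red roll with the gripper open.

servo_tool(deltas=[[[-0.154,-0.346,0.035,1.375],[-0.154,-0.346,0.035,1.375],[-0.154,-0.346,0.035,1.375],[-0.154,-0.346,0.035,1.375],[-0.154,-0.346,0.035,1.375],[-0.154,-0.346,0.035,1.375],[-0.154,-0.346,0.035,1.375],[-0.154,-0.346,0.035,1.375]]], gripper=1)

```text
time_s: 10.1
position: [0.6439, 0.0031, 0.2559]
ee_rot: [-1.797, -2.574, 0.003]
contact_force: [0.6, -0.0, -0.1]
opening: 0.996
grip_force: 0.0
```

```bash
python3 -c "
from h import *
togo(77,0,250)"
```

```text
t10.10 stand xyz mm [ 73.8  -4.7 255.9] psi_x 1.923 F [ 0.6 -0.  -0.1] op 1.0 gf 0.0 tilt [ 0.001 -0.003 -1.   ]
delta [0.0041 0.0039 0.0059] turn 0.1658
```

servo_tool(deltas=[[[0.004,0.003,0.006,0.11],[0.004,0.003,0.006,0.166],[0.004,0.003,0.006,0.166],[0.004,0.003,0.006,0.166]]])

```text
time_s: 10.5
position: [0.6447, 0.0116, 0.2513]
ee_rot: [-1.992, -2.427, 0.002]
contact_force: [0.5, 0.0, 0.5]
opening: 1.0
grip_force: 0.0
```

```bash
python3 -c "
from h import *
togo(77,0,182)"
```

```text
t10.50 stand xyz mm [ 76.2   3.5 251.3] psi_x 1.767 F [0.5 0.  0.5] op 1.0 gf 0.0 tilt [ 0.001 -0.002 -1.   ]
delta [-0.0035  0.0009  0.0693] turn 0.0103
```

servo_tool(deltas=[[[-0.003,0.001,0.02,0.01],[-0.003,0.001,0.035,0.01],[-0.003,0.001,0.045,0.01],[-0.003,0.001,0.057,0.01],[-0.003,0.001,0.069,0.01],[-0.003,0.001,0.069,0.01]]])

```text
time_s: 11.1
position: [0.6459, 0.0089, 0.1817]
ee_rot: [-2.005, -2.416, 0.003]
contact_force: [-0.6, 0.3, 0.5]
opening: 0.998
grip_force: 0.0
```

```bash
python3 -c "
from h import *
st()"
```

```text
t11.10 stand xyz mm [ 76.8   0.7 181.7] psi_x 1.756 F [-0.6  0.3  0.5] op 1.0 gf 0.0 tilt [ 0.001 -0.003 -1.   ]
```

servo_tool(deltas=[[[0,-0.005,0,0],[0,-0.01,0,0],[0,-0.016,0,0],[0,-0.022,0,0],[0,-0.028,0,0],[0,-0.036,0,0],[0,-0.044,0,0],[0,-0.052,0,0]]])

```text
time_s: 11.9
position: [0.5949, -0.0008, 0.1837]
ee_rot: [-2.006, -2.417, 0.0]
contact_force: [3.1, 0.6, 0.3]
opening: 1.0
grip_force: 1.2
```

servo_tool(deltas=[[[0,-0.008,0,0],[0,-0.016,0,0],[0,-0.024,0,0],[0,-0.032,0,0],[0,-0.04,0,0],[0,-0.046,0,0],[0,-0.052,0,0],[0,-0.056,0,0]]])

```text
time_s: 12.7
position: [0.5402, -0.0112, 0.1837]
ee_rot: [-2.007, -2.417, 0.0]
contact_force: [2.4, 0.7, 0.6]
opening: 1.0
grip_force: 1.1
```

```bash
cat > roll.py <<'E'
from h import *
def W(x,y,z): return np.r_[O+np.array([x,y])@np.array([EX,EY])/1e3,z/1e3]
def rollpos():
    d=snap('top','r.png'); im=cv2.imread('pics/r.png'); hsv=cv2.cvtColor(im,cv2.COLOR_BGR2HSV)
    m=(((hsv[...,0]<6)|(hsv[...,0]>174))&(hsv[...,1]>180)&(hsv[...,2]>60)).astype(np.uint8); m[:165]=0;m[310:]=0;m[:,:255]=0;m[:,405:]=0
    ys,xs=np.nonzero(m); P=np.array([ray(d,u,v,.14)[:2]-O for u,v in zip(xs,ys)])*1e3
    X=P@EX;Y=P@EY
    for y0 in range(-90,95,20):
        k=abs(Y-y0)<5
        if k.sum()>5: print('y',y0,'x %.0f..%.0f'%(X[k].min(),X[k].max()))
    # grey axle tips in the two y bands outside the cheeks
    for sgn in(1,-1):
        g=(hsv[...,1]<40)&(im.max(2)>150); best=[]
        for v,u in zip(*np.nonzero(g)):
            if 165<v<310 and 240<u<412:
                q=(ray(d,u,v,.11)[:2]-O)*1e3; 
                if 124<sgn*(q@EY)<136: best.append(q@EX)
        best=np.array(best); print('tip',sgn,'n',len(best),'x',best.round(0).tolist() if len(best)<12 else (best.min().round(0),np.median(best).round(1),best.max().round(0)))
if __name__=='__main__': st(); rollpos()
E
python3 roll.py
```

```text
t12.70 stand xyz mm [-30.7   0.4 183.7] psi_x 1.756 F [2.4 0.7 0.6] op 1.0 gf 1.1 tilt [ 0. -0. -1.]
y -90 x -59..7
y -70 x -60..-32
y -50 x -59..-50
tip 1 n 36 x (np.float64(-28.0), np.float64(-22.8), np.float64(-18.0))
tip -1 n 40 x (np.float64(-97.0), np.float64(-23.6), np.float64(-18.0))
```

Both axle tips are level at x ≈ -23 mm. I'll roll it on into the slots.

servo_tool(deltas=[[[0,-0.005,0,0],[0,-0.01,0,0],[0,-0.015,0,0],[0,-0.019,0,0],[0,-0.022,0,0],[0,-0.023,0,0],[0,-0.023,0,0]]])

```text
time_s: 13.45
position: [0.5241, -0.0145, 0.1857]
ee_rot: [2.001, 2.411, 0.018]
contact_force: [18.0, 6.8, -4.2]
opening: 0.997
grip_force: 7.7
```

```bash
python3 roll.py
```

```text
t13.45 stand xyz mm [-4.720e+01  1.000e-01  1.857e+02] psi_x 1.756 F [18.   6.8 -4.2] op 1.0 gf 7.7 tilt [ 0.001  0.014 -1.   ]
y -90 x -79..-19
y -70 x -78..-64
tip 1 n 36 x (np.float64(-41.0), np.float64(-35.8), np.float64(-31.0))
tip -1 n 38 x (np.float64(-97.0), np.float64(-44.6), np.float64(-39.0))
```

The right end has dropped in, but the left end is hung up on the slot's rear edge at x ≈ -36. I'll push nearer the left end.

servo_tool(deltas=[[[0,0.012,0,0],[0.0,0.013,0,0],[0.03,0.014,0,0],[0.055,0.014,0,0],[0.055,0.014,0,0],[0.055,0.008,0,0],[0.055,0.003,0,0],[0.055,-0.001,0,0]]])

```text
time_s: 14.3
position: [0.5123, 0.0381, 0.1863]
ee_rot: [2.002, 2.409, 0.015]
contact_force: [15.0, 4.4, 8.1]
opening: 0.997
grip_force: 5.3
```

```bash
python3 roll.py
```

```text
t14.30 stand xyz mm [-49.1  54.  186.3] psi_x 1.755 F [15.   4.4  8.1] op 1.0 gf 5.3 tilt [-0.001  0.013 -1.   ]
y -90 x -79..-12
y -70 x -80..-12
y -50 x -80..-12
y -30 x -80..-13
y -10 x -80..-13
y 10 x -80..-47
tip 1 n 4 x [19.0, 16.0, 15.0, 14.0]
tip -1 n 38 x (np.float64(-97.0), np.float64(-44.6), np.float64(-39.0))
```

The roll now sits straight at x ≈ -46. I'll back off, rise, shut the gripper and move above the middle.

servo_tool(deltas=[[[0,0.007,0,0],[0,0.007,-0.02,0],[0,0.007,-0.06,0],[-0.02,0.007,-0.06,0],[-0.054,0.007,-0.06,0],[-0.054,0.007,-0.06,0]]])

```text
time_s: 14.95
position: [0.5241, -0.017, 0.2438]
ee_rot: [2.012, 2.411, -0.002]
contact_force: [0.1, 1.0, -0.2]
opening: 0.999
grip_force: 0.0
```

servo_tool(deltas=[[[0,0,0,0],[0,0,0,0],[0,0,0,0],[0,0,0,0]]], gripper=0)

```text
time_s: 15.35
position: [0.5236, -0.0127, 0.2436]
ee_rot: [-2.005, -2.418, 0.0]
contact_force: [0.7, 0.2, 1.0]
opening: 0.332
grip_force: 0.0
```

```bash
python3 roll.py; python3 -c "
from h import *
togo(-45,0,228)"
```

```text
t15.35 stand xyz mm [-47.3   2.  243.6] psi_x 1.757 F [0.7 0.2 1. ] op 0.33 gf 0.0 tilt [ 0.    -0.001 -1.   ]
y -90 x -79..-24
y -70 x -80..-57
tip 1 n 1 x [-37.0]
tip -1 n 38 x (np.float64(-97.0), np.float64(-44.6), np.float64(-39.0))
t15.40 stand xyz mm [-47.3   2.  243.6] psi_x 1.757 F [ 0.  -0.5 -0.2] op 0.24 gf 0.0 tilt [ 0. -0. -1.]
delta [-0.002   0.0023  0.0156] turn -0.0001
```

```bash
cat > tip.py <<'E'
from roll import *
d=snap('scene','t.png'); im=cv2.imread('pics/t.png'); hsv=cv2.cvtColor(im,cv2.COLOR_BGR2HSV)
for n,x,z in(('catch',-45,118),('home',-45,101),('hung',-37,124)): print(n,'endface',proj(d,W(x,135,z)).round(1),'cheek side',proj(d,W(x,123,z)).round(1))
g=((hsv[...,1]<50)&(im.max(2)>140)).astype(np.uint8); c=proj(d,W(-45,130,110)).astype(int)
g[:c[1]-22]=0;g[c[1]+22:]=0;g[:,:c[0]-20]=0;g[:,c[0]+20:]=0
n,l,s,ce=cv2.connectedComponentsWithStats(g)
for i in range(1,n):
    if s[i,4]>4: print(s[i],ce[i].round(1))
E
python3 tip.py
```

```text
catch endface [374.6 244.1] cheek side [370.6 241.6]
home endface [374.1 250.1] cheek side [370.2 247.6]
hung endface [372.3 243.5] cheek side [368.3 241. ]
[384 234   3   3   7] [385. 235.]
[363 237  13   9  62] [369.2 240.9]
```

servo_tool(deltas=[[[-0.04,0.002,-0.02,0],[-0.08,0.002,-0.02,0],[-0.11,0.002,-0.02,0],[-0.11,0.002,-0.02,0]]])

```text
time_s: 15.85
position: [0.547, -0.1242, 0.2638]
ee_rot: [2.01, 2.412, -0.001]
contact_force: [0.3, 0.4, 0.6]
opening: -0.001
grip_force: 0.0
```

```bash
python3 roll.py; python3 tip.py|tail -2;  python3 -c "
from h import *
togo(-45,0,228)"
```

```text
t15.85 stand xyz mm [ -44.9 -111.9  263.8] psi_x 1.752 F [0.3 0.4 0.6] op -0.0 gf 0.0 tilt [-0.002  0.001 -1.   ]
y -70 x -47..-12
y -50 x -79..-12
y -30 x -80..-13
y -10 x -80..-13
y 10 x -80..-13
y 30 x -81..-13
y 50 x -81..-13
y 70 x -81..-13
y 90 x -81..-14
tip 1 n 43 x (np.float64(-101.0), np.float64(-46.5), np.float64(-41.0))
tip -1 n 15 x (np.float64(-60.0), np.float64(13.0), np.float64(27.0))
[384 234   3   3   7] [385. 235.]
[363 237  13   9  60] [369.2 241. ]
t15.95 stand xyz mm [ -45.5 -108.7  263.4] psi_x 1.755 F [-0.3  0.1  0.1] op -0.0 gf 0.0 tilt [ 0.001 -0.    -1.   ]
delta [0.1087 0.0003 0.0355] turn -0.002
```

Both ends are in the slots, at x = -46.5 and -44.6. Now I'll press on the middle.

servo_tool(deltas=[[[0.05,0,0,0],[0.1,0,0.0,0],[0.109,0,0.02,0],[0.109,0,0.032,0],[0.109,0,0.038,0],[0.109,0,0.042,0],[0.109,0,0.046,0],[0.109,0,0.049,0]]])

```text
time_s: 16.75
position: [0.5264, -0.0147, 0.2147]
ee_rot: [2.008, 2.415, 0.0]
contact_force: [-1.1, 1.2, 5.4]
opening: -0.001
grip_force: 2.6
```

```bash
python3 -c "
from h import *
st()"
```

```text
t16.75 stand xyz mm [-44.9  -0.5 214.7] psi_x 1.754 F [-1.1  1.2  5.4] op -0.0 gf 2.6 tilt [-0.  0. -1.]
```

servo_tool(deltas=[[[0,0,0.003,0],[0,0,0.006,0],[0,0,0.009,0],[0,0,0.011,0],[0,0,0.011,0]]])

```text
time_s: 17.25
position: [0.5307, -0.0136, 0.2091]
ee_rot: [2.0, 2.411, 0.015]
contact_force: [-0.1, 4.7, 29.2]
opening: -0.001
grip_force: 14.4
```

```bash
python3 -c "
from h import *
st()"; python3 tip.py
```

```text
t17.25 stand xyz mm [-4.050e+01 -2.000e-01  2.091e+02] psi_x 1.756 F [-0.1  4.7 29.2] op -0.0 gf 14.4 tilt [-0.001  0.013 -1.   ]
catch endface [374.6 244.1] cheek side [370.6 241.6]
home endface [374.1 250.1] cheek side [370.2 247.6]
hung endface [372.3 243.5] cheek side [368.3 241. ]
[384 234   3   3   7] [385. 235.]
[368 245   7   7  34] [371.1 248. ]
```

The TCP is at 209 mm with 29 N pushing back, so the roll centre is about 100 mm and both ends are home. I'll rise, move in front of the bar and come down to push it.

servo_tool(deltas=[[[0,0,-0.03,0],[0,0,-0.08,0],[0,-0.04,-0.085,0],[0,-0.09,-0.085,0],[0,-0.13,-0.085,0],[0,-0.133,-0.06,0],[0,-0.133,-0.033,0],[0,-0.133,-0.033,0]]])

```text
time_s: 18.1
position: [0.3931, -0.0381, 0.2345]
ee_rot: [-2.005, -2.413, 0.004]
contact_force: [-1.1, 0.4, -0.1]
opening: 0.005
grip_force: 0.0
```

```bash
python3 tip.py|tail -2; python3 roll.py
python3 - <<'E'
from roll import *
# reference: seated core's left tip blob in scene0
im=cv2.imread('pics/scene0.png');hsv=cv2.cvtColor(im,cv2.COLOR_BGR2HSV)
g=((hsv[...,1]<50)&(im.max(2)>140)).astype(np.uint8); g[:225]=0;g[270:]=0;g[:,:354]=0;g[:,394:]=0
print(cv2.connectedComponentsWithStats(g)[2:])
a=cv2.imread('pics/t.png')[130:310,230:400]; b=cv2.imread('pics/r.png')[150:330,240:410]
cv2.imwrite('pics/z.png',np.hstack([cv2.resize(k,None,fx=2.3,fy=2.3,interpolation=cv2.INTER_CUBIC) for k in(a,b)]))
E
```

```text
[384 234   3   3   7] [385. 235.]
[368 244   8   8  38] [371.2 247.6]
t18.15 stand xyz mm [-179.3    0.8  235.9] psi_x 1.755 F [ 0.2  0.4 -0.2] op -0.0 gf 0.0 tilt [ 0.001 -0.003 -1.   ]
y -90 x -79..-14
y -70 x -80..-13
y -50 x -80..-14
y -30 x -80..-14
y -10 x -81..-14
y 10 x -81..-14
y 30 x -81..-15
y 50 x -81..-15
y 70 x -82..-15
y 90 x -81..-15
tip 1 n 37 x (np.float64(-101.0), np.float64(-47.4), np.float64(-42.0))
tip -1 n 28 x (np.float64(-97.0), np.float64(-45.6), np.float64(-41.0))
(array([[     0,      0,    640,    480, 307090],
       [   354,    229,     10,     11,     72],
       [   366,    235,      1,      1,      1],
       [   384,    234,      3,      3,      7],
       [   368,    245,      7,      6,     30]], dtype=int32), array([[319.4844443 , 239.5004331 ],
       [357.41666667, 234.76388889],
       [366.        , 235.        ],
       [385.        , 235.        ],
       [370.9       , 247.63333333]]))
```

View pics/z.png

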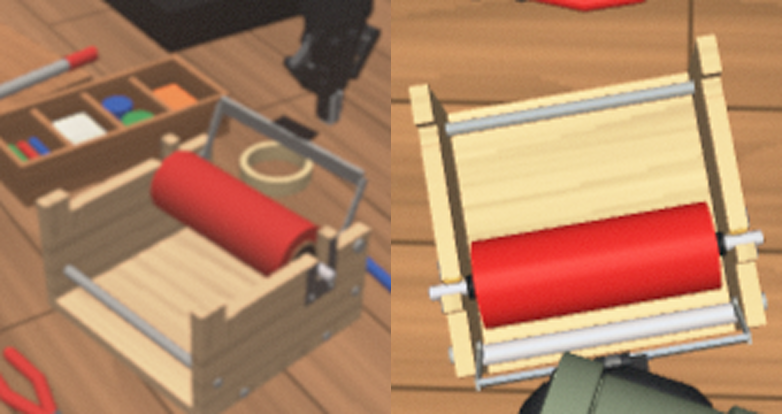

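The left tip matches the seated reference from the start, (371.2,247.6) against (370.9,247.6), and the roll is straight. Now I'll push the bar back over.

servo_tool(deltas=[[[0,0.02,0,0],[0,0.035,0,0],[0,0.05,0,0],[0,0.062,0,0],[0,0.074,0,0],[0,0.086,0,0],[0,0.096,0,0],[0,0.104,0,0]]])

```text
time_s: 19.0
position: [0.4986, -0.0191, 0.2368]
ee_rot: [2.006, 2.417, 0.0]
contact_force: [0.4, -0.6, 0.3]
opening: 0.001
grip_force: 0.0
```

servo_tool(deltas=[[[0,0,0,0],[0,0,0,0],[0,0,-0.05,0],[0,-0.04,-0.1,0],[0,-0.09,-0.12,0],[0,-0.14,-0.12,0],[0,-0.14,-0.12,0]]])

```text
time_s: 19.7
position: [0.356, -0.0447, 0.3574]
ee_rot: [-2.008, -2.416, 0.001]
contact_force: [-0.1, 0.5, 0.7]
opening: -0.0
grip_force: 0.0
```

```bash
cat > fin.py <<'E'
from roll import *
st(); d=snap('top','y.png'); im=cv2.imread('pics/y.png')
g=((im.max(2)<45)).astype(np.uint8); g[:180]=0;g[320:]=0;g[:,:300]=0;g[:,350:]=0
n,l,s,ce=cv2.connectedComponentsWithStats(g)
for i in range(1,n):
    if s[i,4]>8: print('dark',s[i],ce[i].round(1))
for th in(.47,.6,.8,1.2): a=th+.118; print(th,proj(d,W(-97+75*np.cos(a),0,106+75*np.sin(a))).round(1))
rollpos()
E
python3 fin.py; python3 tip.py|tail -2
```

```text
t19.70 stand xyz mm [-217.9    1.5  357.4] psi_x 1.755 F [-0.1  0.5  0.7] op -0.0 gf 0.0 tilt [-0. -0. -1.]
0.47 [328.5 256.9]
0.6 [329.  259.8]
0.8 [329.9 265.6]
1.2 [332.3 280.6]
y -90 x -79..-14
y -70 x -80..-14
y -50 x -80..-14
y -30 x -80..-14
y -10 x -80..-14
y 10 x -81..-14
y 30 x -81..-15
y 50 x -81..-15
y 70 x -82..-15
y 90 x -81..-15
tip 1 n 37 x (np.float64(-101.0), np.float64(-47.4), np.float64(-42.0))
tip -1 n 28 x (np.float64(-97.0), np.float64(-45.6), np.float64(-41.0))
[384 234   3   3   7] [385. 235.]
[368 244   7   8  37] [370.9 247.4]
```

```bash
cat > bar.py <<'E'
from roll import *
d=snap('top','x.png'); im=cv2.imread('pics/x.png')
for y in(0,50,-60):
    print(y,[(x,im[tuple(proj(d,W(x,y,150)).round().astype(int)[::-1])].tolist()) for x in range(-165,0,9)])
E
python3 bar.py; python3 -c "
from roll import *
d=snap('scene','x2.png'); im=cv2.imread('pics/x2.png')
for th in (.47,1.0,1.4,1.7,1.92):
    a=th+.087; print(th,[im[tuple(proj(d,W(-97+62*np.cos(a),y,106+62*np.sin(a))).round().astype(int)[::-1])].tolist() for y in(-70,-50,50,70)])
"
```

```text
0 [(-165, [101, 103, 104]), (-156, [87, 133, 188]), (-147, [59, 90, 124]), (-138, [93, 140, 192]), (-129, [94, 141, 195]), (-120, [89, 131, 183]), (-111, [154, 212, 237]), (-102, [240, 236, 234]), (-93, [151, 179, 200]), (-84, [173, 230, 249]), (-75, [34, 36, 183]), (-66, [39, 44, 224]), (-57, [73, 77, 237]), (-48, [221, 217, 208]), (-39, [159, 154, 146]), (-30, [42, 47, 215]), (-21, [39, 45, 214]), (-12, [157, 218, 240]), (-3, [166, 225, 246])]
50 [(-165, [94, 141, 196]), (-156, [97, 142, 197]), (-147, [91, 135, 189]), (-138, [56, 87, 121]), (-129, [91, 137, 189]), (-120, [91, 138, 192]), (-111, [168, 228, 247]), (-102, [239, 236, 234]), (-93, [167, 224, 244]), (-84, [119, 163, 216]), (-75, [34, 38, 191]), (-66, [38, 43, 223]), (-57, [92, 94, 233]), (-48, [221, 215, 206]), (-39, [219, 211, 202]), (-30, [43, 48, 235]), (-21, [37, 42, 215]), (-12, [154, 215, 238]), (-3, [163, 223, 245])]
-60 [(-165, [90, 133, 186]), (-156, [89, 137, 189]), (-147, [88, 133, 185]), (-138, [97, 144, 199]), (-129, [89, 134, 189]), (-120, [103, 153, 210]), (-111, [171, 229, 249]), (-102, [240, 235, 233]), (-93, [169, 211, 233]), (-84, [174, 232, 249]), (-75, [31, 34, 184]), (-66, [43, 46, 223]), (-57, [67, 70, 233]), (-48, [218, 212, 202]), (-39, [219, 214, 203]), (-30, [46, 51, 237]), (-21, [39, 42, 220]), (-12, [142, 198, 234]), (-3, [160, 220, 242])]
0.47 [[172, 179, 184], [172, 179, 184], [170, 176, 183], [170, 178, 183]]
1.0 [[93, 121, 156], [86, 117, 159], [138, 181, 208], [85, 114, 146]]
1.4 [[55, 76, 101], [85, 115, 158], [149, 199, 225], [93, 127, 174]]
1.7 [[85, 117, 160], [86, 117, 162], [78, 106, 145], [80, 111, 150]]
1.92 [[88, 121, 165], [88, 121, 165], [86, 118, 161], [88, 121, 166]]
```

The grey strip now lies across the roll at x ≈ -53 to -35, which fits joint 0.47. The arm is clear, so I'll hand in.

```bash
python3 -c "
from plant import hand_in
print(hand_in())"
```

```text
the job is handed in; nothing more can be done
None
```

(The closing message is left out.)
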